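Turn the drying-air selector to the red book and start the air

TASK

Without grasping anything, push the yellow selector arm round with a fingertip until its tip is over the white port mark of the pad on which the red book lies. Then press the green start button right down and let it come up again; do not press it before the arm is set. Leave the three books and the steel weight where they are, and finish clear of everything.

Things in the scene. Friction and masses are not known exactly. Their poses are not given: they have to be found in the camera images.
- station: Fixed air-drying station on the table: a grey disc 244 mm across and 12 mm thick, with three round drying pads (170 mm across, 12 mm high, steel, with perforated tops) fanned round its far side, each joined to the disc by a short copper pipe (11 mm thick). Origin on the selector's turning axis, at table level; x points to the middle pad, z up.
- port_left (a point): Centre of a white port mark (34 mm along the radius, 24 mm across) painted on the grey disc, 104 mm from the selector's axis, 12 mm above the table; it belongs to the pad straight outwards of it: 1.0 rad (57 deg) anticlockwise, seen from above, from the middle one.
- port_mid (a point): Centre of a white port mark (34 mm along the radius, 24 mm across) painted on the grey disc, 104 mm from the selector's axis, 12 mm above the table; it belongs to the pad straight outwards of it: the middle one, in the station's +x direction.
- port_right (a point): Centre of a white port mark (34 mm along the radius, 24 mm across) painted on the grey disc, 104 mm from the selector's axis, 12 mm above the table; it belongs to the pad straight outwards of it: 1.0 rad clockwise, seen from above, from the middle one.
- pad_left (a point): Centre of the top of the drying pad behind port_left, 220 mm from the selector's axis, 12 mm above the table. One book lies on it.
- pad_mid (a point): Centre of the top of the drying pad behind port_mid, 220 mm from the selector's axis, 12 mm above the table. One book lies on it.
- pad_right (a point): Centre of the top of the drying pad behind port_right, 220 mm from the selector's axis, 12 mm above the table. One book lies on it.
- selector (a joint): Angle of the selector arm in rad, in the station's frame: 0 when it points at the middle port, positive anticlockwise seen from above (port_left 1.0, port_right -1.0). It turns freely past a full turn either way, has no clicks, and stays where it is left; stiff enough to need about 1.2 to 2 N pushed sideways near its end. It starts pointing roughly to the robot's side, between 2.34 and 3.94.
- pointer_tip (a point): Pointed end of the selector arm, at mid-height (42 mm above the table), 104 mm from the axis. The arm is a yellow bar 14 mm wide with a narrow black end (8 mm wide), running straight out from a black hub of 50 mm diameter to 106 mm from the axis; its underside is 30 mm and its top 54 mm above the table, so 18 mm clear over the grey disc; the hub's top is 58 mm above the table.
- start (a joint): Travel of the start button in m: 0 when up, 0.006 right down; a spring (5 N when right down) brings it back up.
- start_top (a point): Centre of the top of the green start button (36 mm across), which is pressed straight down; it stands in a small white housing fixed on the table, to the left or right in front of the station.
- red_book: Loose red-covered book lying flat on one of the pads, 125 x 95 x 32 mm, 0.35 kg; origin at the centre of its underside, z up. Not to be moved.
- green_book: Loose green-covered book lying flat on one of the pads, 125 x 95 x 32 mm, 0.35 kg; origin at the centre of its underside, z up. Not to be moved.
- brown_book: Loose brown-covered book lying flat on one of the pads, 125 x 95 x 32 mm, 0.35 kg; origin at the centre of its underside, z up. Not to be moved.
- weight: Loose polished steel book weight, 60 mm across, 65 mm high with a small knob on top, 0.8 kg, standing on the table on the other side from the start button; origin at the centre of its underside. Not to be moved.
There are look-alikes about, which are no part of the job. There is more than one size of the part that bears start; the job needs the smallest.

How it is judged:
By the outcome, as a careful person would: the job done as asked, in the order asked, and still so for the second after the job is handed in, with the robot touching nothing.
It also fails if it takes over 56 s, if anything falls off the work surface, if the arm or the gripper's body presses on something with over 40 N, if the wrist force passes 120 N, or if a joint passes its speed limit or range.

ROBOT

A 7-joint arm with a two-finger parallel gripper is mounted at the origin on the work surface. World frame = base frame: x ahead of the robot, y to its left, z up, the work surface at z = 0. Lengths are in m, angles in rad, forces in N, time in s.
With the tool pointing down it reaches from about 0.35 to 0.9 m from the base axis. Payload 19.9 kg.
Tool frame: the origin (TCP) lies on the centre line of the jaws, within the pads' length; the fingertips stand 8 mm ahead of it and the grasp point (between the pads) lies 11 mm behind it; z points along the fingers, y is the line along which they close (so a half turn about z gives the same grasp; the last joint's range is limited). The gripper opens to 85 mm and grips with 20 to 120 N. Pads are 22 mm wide; open, the fingers measure 114 mm over their backs; the gripper's body (76 mm by 85 mm) begins 54 mm behind the grasp point. The pads swing forward as they close: fully open they stand 13 mm farther back than shut.
Start: joints at [1.175, 0.417, -0.01, 1.614, 0.005, 1.111, -0.053], TCP at [0.217, -0.586, 0.239] pointing down, gripper open.
Joint ranges: [-2.81, 2.81], [-0.39, 2.02], [-1.27, 1.25], [0.06, 2.57], [-1.19, 4.33], [0.19, 2], [-2.82, 2.82]. Speed limits (rad/s): [1.89, 1.89, 2.39, 2.39, 3.01, 3.01, 3.01].

INTERFACE

Orientations are given as a unit quaternion [x, y, z, w].
In Python, from workcell import robot gives the robot as it stands. The module is installed in compiled form; this text tells all that it offers.
- The arm moves only by the shell command python3 -m pendant 'ROWS'. ROWS is a JSON object of lists of equal length, an entry for each row: "rot": the turn, a rotation vector about the tool's x, y, z in rad, a list of three; "offset": the shift along the tool's x, y, z in m, a list of three; "jaw": the closure, from -1 (fully open) to 1 (shut). A call has 1 to 8 rows; each row shifts and turns the commanded pose from where the row before left it, along the tool's axes as they then stand; what a row does not reach is not made up. A row lasts 1/8 s, in which the tool goes at most 62.5 mm and 10.7 degrees, less where a joint would pass 70% of its speed; a pose out of reach is approached as far as the arm can. A call with a gripper value outside its range is refused whole. The fingers move at their own pace and stop on an object; the grip force is fixed at half the most. Time passes only in rows, so rows that do not move let the fingers close. It gives the time, the measured TCP pose, the force and the opening at its end, in the units of the state.
- robot.get_state(): the state, without advancing time (a new reading comes with each control period).
- robot.grab_frame(name): name is "scene" or "top" or "wrist"; returns a dict with "frame" (400x640x3 uint8, red, green, blue), "camera_matrix" (3x3 intrinsics, pixels), "D" ([k1, k2, p1, p2, k3] as OpenCV has them; the pictures are not rectified), "R" (3x3) and "t" (3): a world point X has camera coordinates R X + t; the wrist camera has in their place "mount" (4x4, takes a point from camera to tool coordinates, whose origin is the TCP and whose axes are the flange's). Camera axes: x right, y down, z forward; pixel columns grow to the right and rows downward; lengths in m; the calibration is good to about 2 mm. A picture is of the moment at which its call begins: read the wrist's pose just before it. There is no depth.
- robot.close_job(): hands the job in, once; it reports no verdict.
The state is a dict: "clock": time; "q": joint angles; "qvel": joint speeds; "effort": joint torques, N m; "ee_pos": TCP position; "orientation": TCP orientation; "wrist_force": force on the tool from outside, world axes, zero at the start; "torque": the same for the moment, N m; "opening": finger opening in m.
Only numpy, scipy, OpenCV 4.12 (cv2) and the standard library are available. Lean on these libraries where they do the work, as an engineer would, in place of code of your own. Each camera call takes 0.05 s, during which the arm holds its last target. There are 200 camera calls.

## Working session

There is one attempt and no reset: what is moved stays moved. The work goes in short steps, Python scripts to look and compute and a shell command to move; the robot and the scene stay as the last step left them, time stands still between calls to the robot, and variables do not carry over. Pictures are saved under pics/ and viewed, on a budget of 10 in all, crops included, one or two more only if the job needs it, and the job is handed in when it is done.

```bash
mkdir -p pics; cat > h.py <<'E'
import numpy as np,cv2
from workcell import robot
def grab(n):
    f=robot.grab_frame(n); return f
def ray(f,uv,z):
    K=np.array(f["camera_matrix"]);D=np.array(f["D"],float);R=np.array(f["R"]);t=np.array(f["t"])
    p=cv2.undistortPoints(np.array(uv,float).reshape(-1,1,2),K,D).reshape(-1,2)
    d=np.c_[p,np.ones(len(p))]@R; c=-R.T@t
    return c+d*((z-c[2])/d[:,2])[:,None]
def proj(f,X):
    r,_=cv2.Rodrigues(np.array(f["R"])); return cv2.projectPoints(np.array(X,float).reshape(-1,1,3),r,np.array(f["t"],float),np.array(f["camera_matrix"]),np.array(f["D"],float))[0].reshape(-1,2)
def save(f,n): cv2.imwrite("pics/"+n,f["frame"][:,:,::-1])
E
python3 - <<'E'
from h import *
import pickle
s=robot.get_state();print(s)
for n in("top","scene"):
    f=grab(n);save(f,n+"0.png");pickle.dump(f,open(n+".pkl","wb"));print(n,-np.array(f["R"]).T@np.array(f["t"]))
E
```

```text
{'clock': 0.0, 'q': array([ 1.17545354,  0.41796266, -0.01034003,  1.61420764,  0.00471082,
        1.11071398, -0.05304654]), 'qvel': array([ 1.03597906e-04,  4.42743384e-04, -1.34374918e-03, -4.66740385e-04,
        8.49786935e-04, -1.80953384e-03, -5.11515523e-05]), 'effort': array([-9.19160484e-04, -8.64454007e+01,  6.78191353e-01, -4.34907424e+01,
        1.89499359e-02,  7.49635772e-03, -1.05663267e-05]), 'ee_pos': array([ 0.21644844, -0.58593973,  0.2386531 ]), 'orientation': array([ 9.84389948e-01,  1.76000079e-01, -1.54851938e-04, -6.14588324e-04]), 'wrist_force': array([-0.07472152, -0.17325261,  0.1563421 ]), 'torque': array([-0.02944268,  0.01442277,  0.00657027]), 'opening': 0.08534338034003751}
top [0.41867165 0.04797389 1.05241438]
scene [0.99130567 0.83966533 0.71449895]
```

View pics/top0.png

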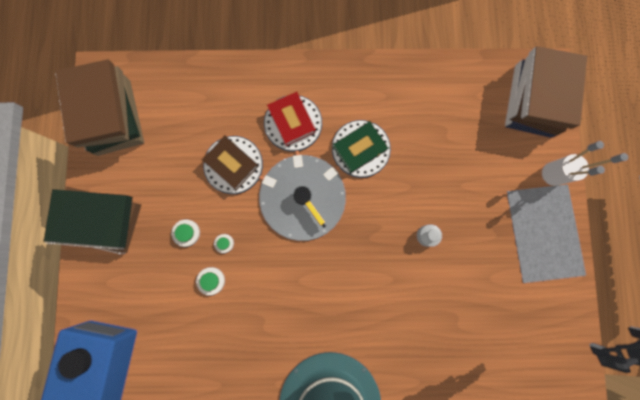

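View pics/scene0.png

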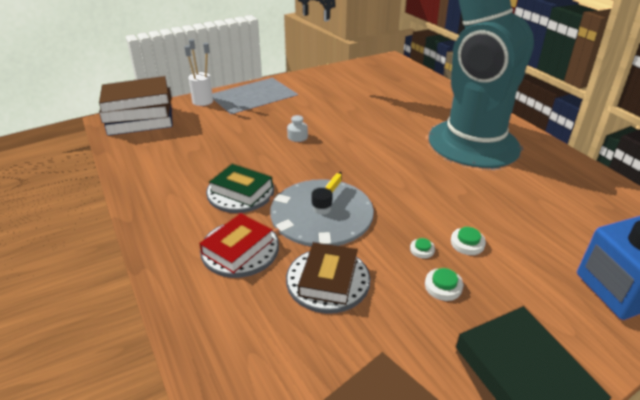

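The top view shows the disc at (302,197), with the selector tip near (323,227). The red book is on the middle pad, whose port is at (298,160). The smallest button is at (224,243) and the weight at (430,236). The scene view agrees.

```bash
python3 - <<'E'
from h import *
import pickle
f=pickle.load(open("top.pkl","rb"));im=f["frame"];hsv=cv2.cvtColor(im,cv2.COLOR_RGB2HSV)
def comps(m,lo=8):
    n,l,s,c=cv2.connectedComponentsWithStats(m.astype(np.uint8)); return [(c[i],s[i,4],l==i) for i in range(1,n) if s[i,4]>=lo]
H,S,V=[hsv[...,i].astype(int) for i in range(3)]
for n,g in(("top",f),("scene",pickle.load(open("scene.pkl","rb")))):
    hh=cv2.cvtColor(g["frame"],cv2.COLOR_RGB2HSV).astype(int)
    m=(hh[...,0]>50)&(hh[...,0]<85)&(hh[...,1]>120)&(hh[...,2]>90)
    for c,a,_ in comps(m): print(n,"green",c.round(1),a,[ray(g,c,z)[0].round(4).tolist() for z in(.02,.03,.04)])
sub=np.zeros(S.shape,bool);sub[145:250,250:355]=1
yel=(H>18)&(H<32)&(S>150)&(V>120)&sub
for c,a,mm in comps(yel):
    ys,xs=np.nonzero(mm);P=ray(f,np.c_[xs,ys],.054);print("yel",c,a,P.mean(0).round(4), np.linalg.svd(P-P.mean(0),full_matrices=False)[2][0].round(3),P.min(0).round(3),P.max(0).round(3))
wh=(S<60)&(V>175)&sub
W=[]
for c,a,_ in comps(wh): print("white",c.round(1),a,ray(f,c,.012)[0].round(4))
blk=(V<45)&sub
for c,a,_ in comps(blk): print("blk",c.round(1),a,ray(f,c,.058)[0].round(4))
for lo in (60,80):
  grey=((S<lo)&(V>40)&sub).astype(np.uint8)
  cn=max(cv2.findContours(grey,0,1)[0],key=cv2.contourArea)
  h=cv2.convexHull(cn).reshape(-1,2);P=ray(f,h,.012)[:,:2].astype(np.float32)
  print("disc",cv2.minEnclosingCircle(P))
rd=((H<8)|(H>172))&(S>170)&(V>90)
for c,a,_ in comps(rd,100): print("red",c.round(1),a,ray(f,c,.044)[0].round(4))
w=(S<50)&(V>80);w[:, :400]=0;w[:,460:]=0;w[:200]=0;w[260:]=0
for c,a,_ in comps(w,20): print("weight",c,a,ray(f,c,.05)[0].round(4))
big=cv2.resize(im[140:290,160:360],None,fx=4,fy=4,interpolation=cv2.INTER_CUBIC);cv2.imwrite("pics/crop.png",big[:,:,::-1])
E
```

```text
top green [183.5 232.5] 207 [[0.4615, 0.3954, 0.02], [0.4611, 0.392, 0.03], [0.4607, 0.3886, 0.04]]
top green [222.5 243.3] 81 [[0.4308, 0.2874, 0.02], [0.4307, 0.2851, 0.03], [0.4306, 0.2828, 0.04]]
top green [208.6 281.2] 212 [[0.329, 0.3231, 0.02], [0.3298, 0.3205, 0.03], [0.3307, 0.3178, 0.04]]
scene green [469.1 235.6] 287 [[0.3225, 0.3194, 0.02], [0.3321, 0.3269, 0.03], [0.3417, 0.3344, 0.04]]
scene green [422.7 244.2] 133 [[0.4308, 0.2904, 0.02], [0.4389, 0.2983, 0.03], [0.4469, 0.3063, 0.04]]
scene green [444.9 278.6] 386 [[0.4558, 0.392, 0.02], [0.4635, 0.3984, 0.03], [0.4712, 0.4049, 0.04]]
yel [314.30630631 212.36936937] 111 [0.5099 0.0346 0.054 ] [-0.823 -0.568  0.   ] [0.478 0.012 0.054] [0.541 0.057 0.054]
white [254.7 163. ] 206 [0.6567 0.2019 0.012 ]
white [296.9 146.7] 49 [0.7032 0.0814 0.012 ]
white [297.5 161. ] 113 [0.6613 0.0799 0.012 ]
white [329.9 173.6] 110 [ 0.6238 -0.0117  0.012 ]
white [269.2 181.1] 113 [0.604  0.1606 0.012 ]
blk [303.4 190.4] 10 [0.5693 0.0633 0.058 ]
disc ((0.5584161281585693, 0.06791940331459045), 0.12252365052700043)
disc ((0.5583236217498779, 0.06768019497394562), 0.12347342818975449)
red [290.2 116.7] 1038 [0.7814 0.0986 0.044 ]
weight [429.10501193 235.18854415] 419 [ 0.4449 -0.2731  0.05  ]
```

View pics/crop.png

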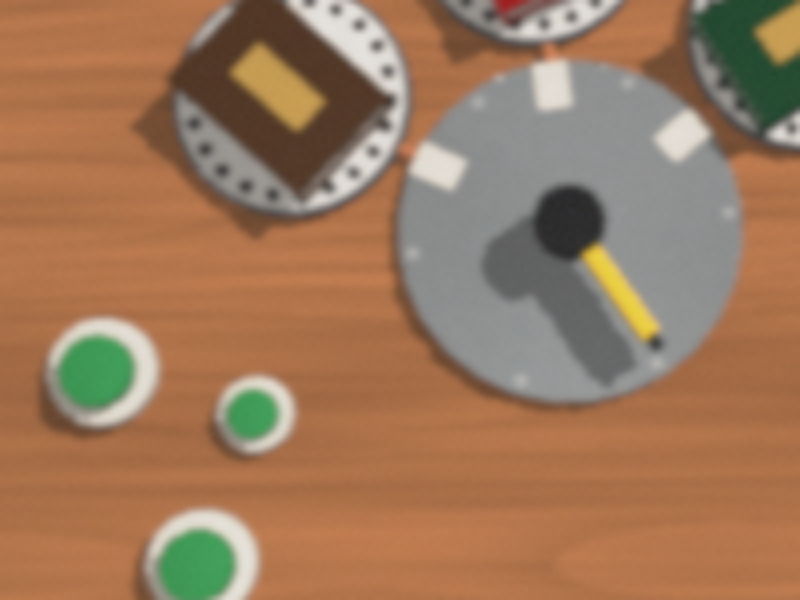

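Checks against the given sizes:
- **Axis:** (0.558, 0.068). The ports come out at radius 103–104 mm, 1.0 rad apart, and the station yaw is 0.116.
- **Selector:** world angle −2.54, target 0.116, so I'll push it anticlockwise, 2.65 rad.
- **Button:** (0.431, 0.288), top about 20 mm high.

First I'll align the yaw, shut the jaws and travel across.

```bash
python3 -m pendant '{"rot":[[0,0,0.177],[0,0,0.177],[0,0,0],[0,0,0],[0,0,0],[0,0,0],[0,0,0],[0,0,0]],"offset":[[0,0,0],[0,0,0],[0.015,-0.040,0],[0.015,-0.040,0],[0.015,-0.040,0],[0.015,-0.040,0],[0.015,-0.040,0],[0.015,-0.040,0]],"jaw":[1,1,1,1,1,1,1,1]}'
python3 -m pendant '{"rot":[[0,0,0],[0,0,0],[0,0,0],[0,0,0],[0,0,0],[0,0,0],[0,0,0],[0,0,0]],"offset":[[0.015,-0.040,0],[0.015,-0.040,0],[0.015,-0.040,0],[0.015,-0.040,0],[0.015,-0.040,0],[0.015,-0.040,0],[0.015,-0.040,0],[0.015,-0.040,0]],"jaw":[1,1,1,1,1,1,1,1]}'
```

```text
clock: 1.1
ee_pos: [0.3068, -0.3448, 0.2392]
orientation: [1.0, -0.0, -0.0, -0.0]
wrist_force: [0.6, -0.6, 0.6]
opening: -0.0
clock: 2.1
ee_pos: [0.4268, -0.025, 0.2393]
orientation: [1.0, -0.0, -0.0, 0.0]
wrist_force: [0.5, 0.0, -0.3]
opening: -0.0
```

```bash
python3 -m pendant '{"rot":[[0,0,0],[0,0,0],[0,0,0],[0,0,0],[0,0,0]],"offset":[[0.0166,-0.044,0],[0.0166,-0.044,0],[0,0,0.06],[0,0,0.06],[0,0,0]],"jaw":[1,1,1,1,1]}'
python3 - <<'E'
from h import *
s=robot.get_state();print(s["ee_pos"]);f=grab("scene")
p=proj(f,s["ee_pos"])[0].astype(int);print(p)
im=f["frame"][100:300,200:460];cv2.imwrite("pics/s1.png",cv2.resize(im,None,fx=3,fy=3,interpolation=2)[:,:,::-1])
# blue-tick projections of expected tip heights
for d in(.008,.021): print(d,(proj(f,s["ee_pos"]-[0,0,d])[0]-[200,100])*3)
E
```

```text
clock: 2.72
ee_pos: [0.4574, 0.0616, 0.1165]
orientation: [1.0, 0.0, -0.004, -0.0]
wrist_force: [0.2, -0.6, 0.0]
opening: 0.0001
[0.45741225 0.06158739 0.11654591]
[357 159]
0.008 [471.34734508 186.17031169]
0.021 [470.54360021 200.07076048]
```

View pics/s1.png

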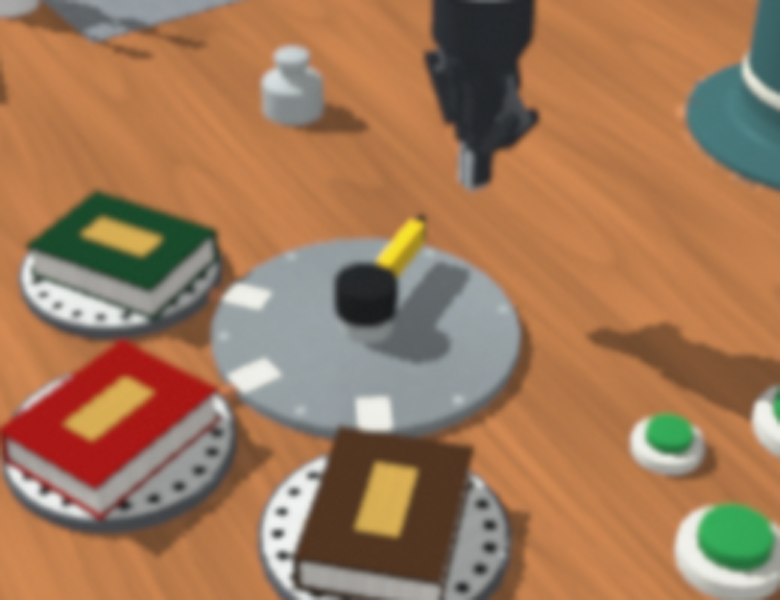

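The fingertip ends about 8 mm ahead of the TCP when shut, at crop (475,187). It is clear of everything.

```bash
python3 -m pendant '{"rot":[[0,0,0],[0,0,0],[0,0,0]],"offset":[[0,0,0.04],[0,0,0.04],[0.016,-0.003,0]],"jaw":[1,1,1]}'
python3 - <<'E'
from h import *
a=-3.1+.2*np.arange(0,15);P=np.c_[.5582+.085*np.cos(a),.068+.085*np.sin(a)]
d=np.diff(P,axis=0);print([[round(x,4),round(-y,4)] for x,y in d],P[0],P[-1],a[-1])
E
```

```text
clock: 3.15
ee_pos: [0.4759, 0.0643, 0.0399]
orientation: [1.0, -0.0, -0.0, 0.0]
wrist_force: [-0.1, 0.6, -0.3]
opening: -0.0002
[[np.float64(0.0024), np.float64(0.0168)], [np.float64(0.0057), np.float64(0.016)], [np.float64(0.0087), np.float64(0.0145)], [np.float64(0.0115), np.float64(0.0125)], [np.float64(0.0137), np.float64(0.01)], [np.float64(0.0154), np.float64(0.0071)], [np.float64(0.0165), np.float64(0.0039)], [np.float64(0.017), np.float64(0.0005)], [np.float64(0.0167), np.float64(-0.0029)], [np.float64(0.0158), np.float64(-0.0061)], [np.float64(0.0143), np.float64(-0.0092)], [np.float64(0.0122), np.float64(-0.0118)], [np.float64(0.0096), np.float64(-0.014)], [np.float64(0.0066), np.float64(-0.0156)]] [0.47327351 0.06446564] [0.6394036  0.04288078] -0.2999999999999998
```

```bash
python3 -m pendant '{"rot":[[0,0,0],[0,0,0],[0,0,0],[0,0,0],[0,0,0],[0,0,0],[0,0,0]],"offset":[[0.0,0.0168,0],[0.0057,0.016,0],[0.0087,0.0145,0],[0.0115,0.0125,0],[0.0137,0.010,0],[0.0154,0.0071,0],[0,0,0]],"jaw":[1,1,1,1,1,1,1]}'
```

```text
clock: 4.03
ee_pos: [0.5319, -0.013, 0.0391]
orientation: [1.0, -0.001, 0.0, -0.0]
wrist_force: [0.0, -0.9, -0.6]
opening: -0.0002
```

```bash
python3 -m pendant '{"rot":[[0,0,0],[0,0,0],[0,0,0],[0,0,0],[0,0,0],[0,0,0]],"offset":[[0.0155,0.0035,0],[0.017,0.0005,0],[0.0167,-0.0029,0],[0.0158,-0.0061,0],[0.0143,-0.0092,0],[0,0,0]],"jaw":[1,1,1,1,1,1]}'
python3 - <<'E'
from h import *
s=robot.get_state();f=grab("scene")
im=f["frame"][100:300,200:460];cv2.imwrite("pics/s2.png",cv2.resize(im,None,fx=3,fy=3,interpolation=2)[:,:,::-1])
E
```

```text
clock: 4.78
ee_pos: [0.6107, 0.0031, 0.0392]
orientation: [1.0, 0.001, 0.0, -0.0]
wrist_force: [-0.5, 0.4, 0.3]
opening: -0.0002
```

View pics/s2.png

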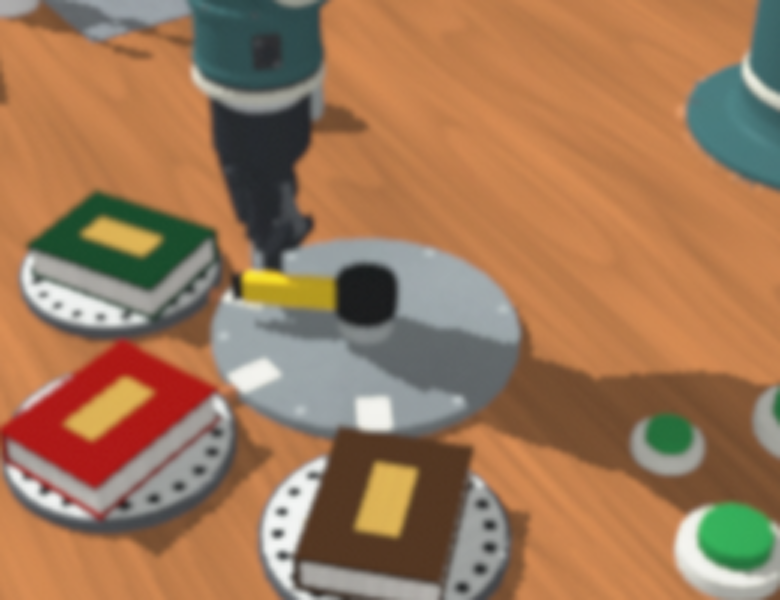

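The finger is pushing the arm, whose black tip is at crop (237,285), past the green pad's port. I'll compute the arm angle.

```bash
cat >> h.py <<'E'
def armang(f,A=(.5582,.068)):
    h=cv2.cvtColor(f["frame"],cv2.COLOR_RGB2HSV).astype(int)
    X,Y=np.meshgrid(np.arange(640),np.arange(400));uv=np.c_[X.ravel(),Y.ravel()]
    m=((h[...,0]>19)&(h[...,0]<32)&(h[...,1]>150)&(h[...,2]>185)).ravel()
    uv=uv[m];P=ray(f,uv,.054);r=np.linalg.norm(P[:,:2]-A,axis=1);P=P[(r<.115)&(r>.02)]
    c=P.mean(0)[:2]-A; d=np.linalg.svd(P[:,:2]-P[:,:2].mean(0))[2][0]; d=d*np.sign(d@c)
    return len(P),np.arctan2(c[1],c[0]),np.arctan2(d[1],d[0])
E
python3 - <<'E'
from h import *
import pickle
print([armang(pickle.load(open(n+".pkl","rb"))) for n in("top","scene")])
for n in ("top","scene"): print(armang(grab(n)))
f=grab("scene");print(ray(f,[[279,193.]],.054))
E
```

```text
[(106, np.float64(-2.5367539827645826), np.float64(-2.5362858301461584)), (94, np.float64(-2.55709243963831), np.float64(-2.479919768396769))]Traceback (most recent call last):
  File "<stdin>", line 4, in <module>
  File "h.py", line 17, in armang
    uv=uv[m];P=ray(f,uv,.054);r=np.linalg.norm(P[:,:2]-A,axis=1);P=P[(r<.115)&(r>.02)]
               ~~~^^^^^^^^^^^
  File "h.py", line 7, in ray
    p=cv2.undistortPoints(np.array(uv,float).reshape(-1,1,2),K,D).reshape(-1,2)
      ~~~~~~~~~~~~~~~~~~~^^^^^^^^^^^^^^^^^^^^^^^^^^^^^^^^^^^^^^^^
cv2.error: OpenCV(4.12.0) /io/opencv/modules/calib3d/src/undistort.dispatch.cpp:347: error: (-215:Assertion failed) CV_IS_MAT(_src) && CV_IS_MAT(_dst) && (_src->rows == 1 || _src->cols == 1) && (_dst->rows == 1 || _dst->cols == 1) && _src->cols + _src->rows - 1 == _dst->rows + _dst->cols - 1 && (CV_MAT_TYPE(_src->type) == CV_32FC2 || CV_MAT_TYPE(_src->type) == CV_64FC2) && (CV_MAT_TYPE(_dst->type) == CV_32FC2 || CV_MAT_TYPE(_dst->type) == CV_64FC2) in function 'cvUndistortPointsInternal'
```

```bash
python3 -m pendant '{"rot":[[0,0,0],[0,0,0],[0,0,0],[0,0,0],[0,0,0]],"offset":[[0.0122,-0.0118,0],[0.0096,-0.014,0],[0.004,-0.008,0],[0.001,-0.004,0],[0,0,0]],"jaw":[1,1,1,1,1]}'
python3 - <<'E'
from h import *
s=robot.get_state();f=grab("scene");print(armang(f))
im=f["frame"][100:300,200:460];cv2.imwrite("pics/s3.png",cv2.resize(im,None,fx=3,fy=3,interpolation=2)[:,:,::-1])
E
```

```text
clock: 5.5
ee_pos: [0.637, 0.0401, 0.0393]
orientation: [1.0, 0.0, 0.0, -0.0]
wrist_force: [0.6, -0.8, 0.1]
opening: 0.0001
(40, np.float64(-0.06391598826169523), np.float64(-0.01672674463538747))
```

View pics/s3.png

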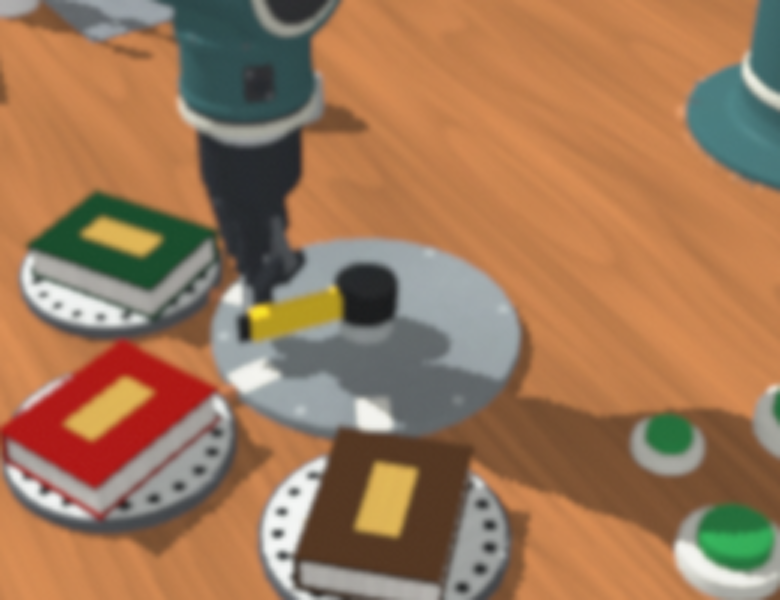

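The arm is at about −0.08 and the target is 0.116. I'll nudge it about 10 mm more, then back off and measure from above.

```bash
python3 -m pendant '{"rot":[[0,0,0],[0,0,0],[0,0,0],[0,0,0],[0,0,0]],"offset":[[0.001,-0.004,0],[0,-0.004,0],[0,-0.002,0],[0,0,0],[0,0,0]],"jaw":[1,1,1,1,1]}'
python3 -m pendant '{"rot":[[0,0,0],[0,0,0],[0,0,0],[0,0,0],[0,0,0],[0,0,0],[0,0,0],[0,0,0]],"offset":[[0,0.01,0],[0,0,-0.04],[0,0,-0.04],[-0.02,0.05,-0.04],[-0.03,0.05,0],[-0.03,0.05,0],[-0.03,0.05,0],[0,0,0]],"jaw":[1,1,1,1,1,1,1,1]}'
python3 - <<'E'
from h import *
for n in ("top","scene"):
    f=grab(n);print(n,armang(f))
    if n=="top": save(f,"t4.png");im=f["frame"]
cv2.imwrite("pics/t4c.png",cv2.resize(im[90:290,200:400],None,fx=3,fy=3,interpolation=2)[:,:,::-1])
E
```

```text
clock: 6.18
ee_pos: [0.6378, 0.0499, 0.0392]
orientation: [1.0, -0.0, -0.0, -0.0]
wrist_force: [0.2, -0.3, -0.3]
opening: -0.0002
clock: 7.18
ee_pos: [0.5268, -0.162, 0.1565]
orientation: [1.0, -0.004, -0.001, 0.001]
wrist_force: [0.0, 0.1, 1.2]
opening: 0.0
top (90, np.float64(0.01993064549341727), np.float64(0.02872147065968379))
scene (125, np.float64(0.07021945369952741), np.float64(0.0340251885799277))
```

View pics/t4c.png

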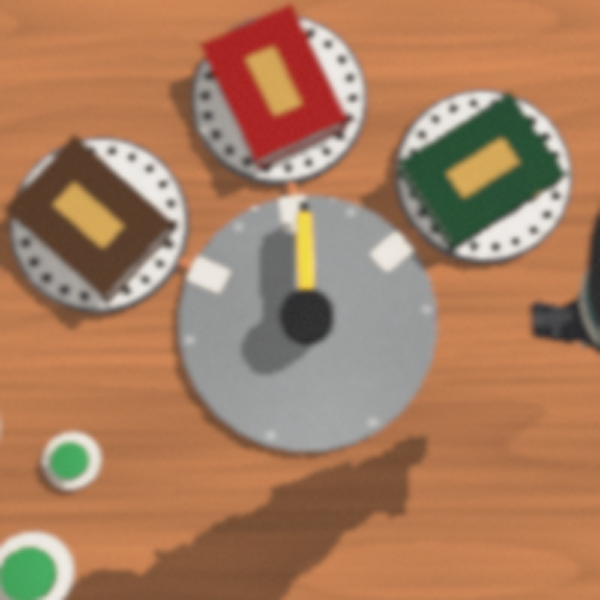

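The arm is at 0.02–0.03 and needs about 0.09 rad more, so I'll go back in to TCP y of about 0.057.

```bash
python3 -m pendant '{"rot":[[0,0,0],[0,0,0],[0,0,0],[0,0,0],[0,0,0],[0,0,0],[0,0,0]],"offset":[[0.03,-0.05,0],[0.03,-0.05,0],[0.03,-0.05,0],[0.02,-0.042,0],[0,0,0.06],[0,0,0.059],[0,0,0]],"jaw":[1,1,1,1,1,1,1]}'
```

```text
clock: 8.15
ee_pos: [0.6367, 0.0363, 0.0338]
orientation: [1.0, 0.001, -0.004, -0.0]
wrist_force: [-0.4, -0.3, 1.1]
opening: 0.0002
```

```bash
python3 -m pendant '{"rot":[[0,0,0],[0,0,0],[0,0,0],[0,0,0],[0,0,0]],"offset":[[0,-0.007,0],[0,-0.006,0],[0,-0.004,0],[0,0,0],[0,0,0]],"jaw":[1,1,1,1,1]}'
```

```text
clock: 8.78
ee_pos: [0.6393, 0.052, 0.0378]
orientation: [1.0, -0.0, 0.0, -0.0]
wrist_force: [0.1, 0.9, -0.0]
opening: -0.0
```

```bash
python3 -m pendant '{"rot":[[0,0,0],[0,0,0],[0,0,0],[0,0,0]],"offset":[[0,-0.003,0],[0,-0.002,0],[0,0,0],[0,0,0]],"jaw":[1,1,1,1]}'
python3 -m pendant '{"rot":[[0,0,0],[0,0,0],[0,0,0],[0,0,0],[0,0,0],[0,0,0],[0,0,0],[0,0,0]],"offset":[[0,0.01,0],[0,0,-0.04],[0,0,-0.04],[-0.02,0.05,-0.04],[-0.03,0.05,0],[-0.03,0.05,0],[-0.03,0.05,0],[0,0,0]],"jaw":[1,1,1,1,1,1,1,1]}'
python3 - <<'E'
from h import *
for n in ("top","scene"):
    f=grab(n);print(n,armang(f))
    if n=="top": save(f,"t5.png")
E
```

```text
clock: 9.28
ee_pos: [0.6393, 0.0573, 0.0375]
orientation: [1.0, -0.0, -0.0, -0.0]
wrist_force: [-0.1, 0.0, 0.0]
opening: 0.0
clock: 10.28
ee_pos: [0.5282, -0.1547, 0.1548]
orientation: [1.0, -0.004, -0.001, 0.001]
wrist_force: [0.2, 0.5, 0.7]
opening: 0.0001
top (80, np.float64(0.11906396324981473), np.float64(0.1232286101414905))
scene (119, np.float64(0.16726861310187918), np.float64(0.13943139709781993))
```

The arm is set at 0.119–0.123 against the port's 0.116, which is within 1 mm at the tip. Next I'll go over to the small button at (0.430, 0.288).

```bash
python3 -m pendant '{"rot":[[0,0,0],[0,0,0],[0,0,0],[0,0,0],[0,0,0],[0,0,0],[0,0,0],[0,0,0]],"offset":[[0,0,-0.04],[-0.01,-0.044,0],[-0.01,-0.044,0],[-0.01,-0.044,0],[-0.01,-0.044,0],[-0.01,-0.044,0],[-0.01,-0.044,0],[-0.01,-0.044,0]],"jaw":[1,1,1,1,1,1,1,1]}'
python3 -m pendant '{"rot":[[0,0,0],[0,0,0],[0,0,0],[0,0,0],[0,0,0],[0,0,0],[0,0,0]],"offset":[[-0.01,-0.044,0],[-0.01,-0.044,0],[-0.008,-0.044,0],[0,0,0.05],[0,0,0.05],[0,0,0],[0,0,0]],"jaw":[1,1,1,1,1,1,1]}'
python3 - <<'E'
from h import *
f=grab("scene");s=robot.get_state();print(s["ee_pos"],armang(f),armang(grab("top")))
cv2.imwrite("pics/s6.png",cv2.resize(f["frame"][130:300,280:500],None,fx=3,fy=3,interpolation=2)[:,:,::-1])
E
```

```text
clock: 11.38
ee_pos: [0.4601, 0.1611, 0.195]
orientation: [1.0, 0.001, 0.0, -0.0]
wrist_force: [0.6, 0.5, -0.0]
opening: -0.0
clock: 12.25
ee_pos: [0.4331, 0.2918, 0.0965]
orientation: [1.0, 0.0, 0.0, -0.001]
wrist_force: [0.1, -0.1, 0.3]
opening: -0.0
[0.43344766 0.29166368 0.09683426] (122, np.float64(0.17055853784529157), np.float64(0.13114049391204316)) (83, np.float64(0.11630067437581265), np.float64(0.12468016566333165))
```

View pics/s6.png

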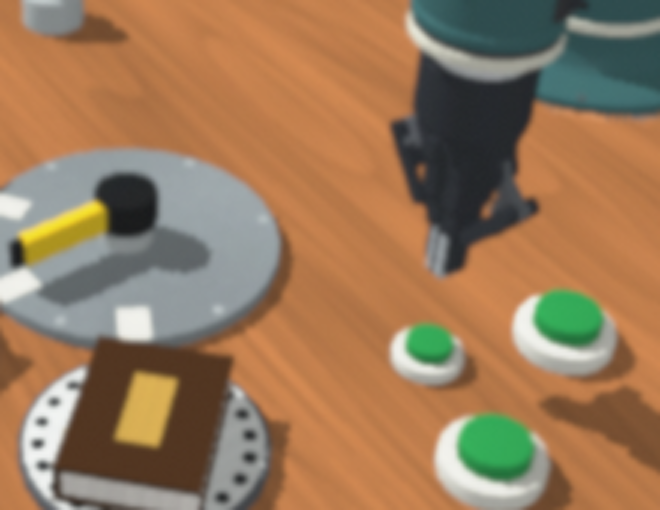

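The shut fingers are above the smallest button, which is at crop (430,343). I'll correct by about 3 mm and descend in small steps, watching the force.

```bash
python3 -m pendant '{"rot":[[0,0,0],[0,0,0],[0,0,0],[0,0,0]],"offset":[[-0.003,0.0035,0],[0,0,0.04],[0,0,0.015],[0,0,0]],"jaw":[1,1,1,1]}'
for i in 1; do python3 -m pendant '{"rot":[[0,0,0],[0,0,0],[0,0,0]],"offset":[[0,0,0.004],[0,0,0],[0,0,0]],"jaw":[1,1,1]}'; done
python3 -m pendant '{"rot":[[0,0,0],[0,0,0],[0,0,0]],"offset":[[0,0,0.003],[0,0,0],[0,0,0]],"jaw":[1,1,1]}'
python3 -m pendant '{"rot":[[0,0,0],[0,0,0],[0,0,0]],"offset":[[0,0,0.003],[0,0,0],[0,0,0]],"jaw":[1,1,1]}'
```

```text
clock: 12.85
ee_pos: [0.4293, 0.2871, 0.0397]
orientation: [1.0, 0.0, -0.001, 0.0]
wrist_force: [0.4, 0.9, 1.0]
opening: 0.0
clock: 13.22
ee_pos: [0.43, 0.2872, 0.0363]
orientation: [1.0, -0.0, 0.0, -0.0]
wrist_force: [-0.2, -0.5, -0.2]
opening: -0.0
clock: 13.6
ee_pos: [0.4297, 0.2871, 0.0328]
orientation: [1.0, -0.0, -0.0, -0.0]
wrist_force: [0.0, 0.2, -0.2]
opening: -0.0001
clock: 13.98
ee_pos: [0.4298, 0.2872, 0.0299]
orientation: [1.0, -0.0, 0.0, -0.0]
wrist_force: [0.0, 0.4, 1.0]
opening: -0.0002
```

```bash
python3 -m pendant '{"rot":[[0,0,0],[0,0,0],[0,0,0]],"offset":[[0,0,0.003],[0,0,0],[0,0,0]],"jaw":[1,1,1]}'
python3 -m pendant '{"rot":[[0,0,0],[0,0,0],[0,0,0]],"offset":[[0,0,0.002],[0,0,0],[0,0,0]],"jaw":[1,1,1]}'
python3 -m pendant '{"rot":[[0,0,0],[0,0,0],[0,0,0]],"offset":[[0,0,0.002],[0,0,0],[0,0,0]],"jaw":[1,1,1]}'
```

```text
clock: 14.35
ee_pos: [0.4298, 0.2872, 0.0269]
orientation: [1.0, -0.0, 0.0, -0.0]
wrist_force: [-0.3, 1.2, 2.9]
opening: 0.0001
clock: 14.72
ee_pos: [0.4298, 0.2872, 0.0249]
orientation: [1.0, -0.0, 0.0, -0.0]
wrist_force: [0.8, 0.2, 4.1]
opening: 0.0001
clock: 15.1
ee_pos: [0.4299, 0.2873, 0.0237]
orientation: [1.0, -0.0, 0.0, 0.0]
wrist_force: [-6.3, -3.7, 27.3]
opening: 0.0002
```

The force rose along the spring to about 4 N, then jumped to 27 N, so the button hit its stop. Now I'll release and withdraw.

```bash
python3 -m pendant '{"rot":[[0,0,0],[0,0,0],[0,0,0],[0,0,0],[0,0,0],[0,0,0],[0,0,0],[0,0,0]],"offset":[[0,0,-0.01],[0,0,-0.03],[0,0,-0.05],[0,0,-0.05],[0,0,-0.05],[-0.02,-0.04,0],[-0.02,-0.04,0],[0,0,0]],"jaw":[1,1,1,1,1,1,1,1]}'
python3 -m pendant '{"rot":[[0,0,0],[0,0,0]],"offset":[[0,0,0],[0,0,0]],"jaw":[1,1]}'
python3 - <<'E'
from h import *
import pickle
f=grab("top");g=grab("scene");print(armang(f),armang(g))
for n,a in(("top",f),("scene",g)):
    d=cv2.absdiff(a["frame"],pickle.load(open(n+".pkl","rb"))["frame"]).max(2)
    hh=cv2.cvtColor(a["frame"],cv2.COLOR_RGB2HSV).astype(int)
    m=((hh[...,0]<8)|(hh[...,0]>172))&(hh[...,1]>170)&(hh[...,2]>90)
    ys,xs=np.nonzero(m[90:290,190:350]);print(n,"red",xs.mean()+190,ys.mean()+90)
    m=(hh[...,0]>50)&(hh[...,0]<85)&(hh[...,1]>120)&(hh[...,2]>90)
    _,_,st,c=cv2.connectedComponentsWithStats(m.astype(np.uint8));print([(c[i].round(1),st[i,4]) for i in range(1,len(c)) if st[i,4]>20])
a=cv2.resize(f["frame"][80:300,150:450],None,fx=2,fy=2);b=cv2.resize(g["frame"][100:310,190:490],None,fx=2,fy=2)
b=b[:,:];w=np.vstack([a,b])[:,:];w=cv2.resize(w,(420,600));cv2.imwrite("pics/f7.png",cv2.resize(f["frame"][80:300,150:450],None,fx=2.6,fy=2.6,interpolation=2)[:,:,::-1])
E
```

```text
clock: 16.1
ee_pos: [0.3875, 0.3696, 0.2129]
orientation: [1.0, 0.002, -0.0, -0.0]
wrist_force: [1.1, -1.1, 0.2]
opening: 0.0002
clock: 16.35
ee_pos: [0.3903, 0.3662, 0.2126]
orientation: [1.0, -0.001, -0.0, 0.0]
wrist_force: [0.9, -0.3, 0.4]
opening: -0.0003
(85, np.float64(0.11433586588262953), np.float64(0.12592913770147116)) (114, np.float64(0.16345166850703222), np.float64(0.13580137018164745))
top red 290.1606969990319 116.60890609874153
[(array([183.5, 232.5]), np.int32(205)), (array([222.5, 243.2]), np.int32(80)), (array([208.7, 281.2]), np.int32(213))]
scene red 235.53857245854363 237.05839942321558
[(array([469. , 235.6]), np.int32(287)), (array([422.8, 244.2]), np.int32(134)), (array([444.8, 278.6]), np.int32(385))]
```

View pics/f7.png

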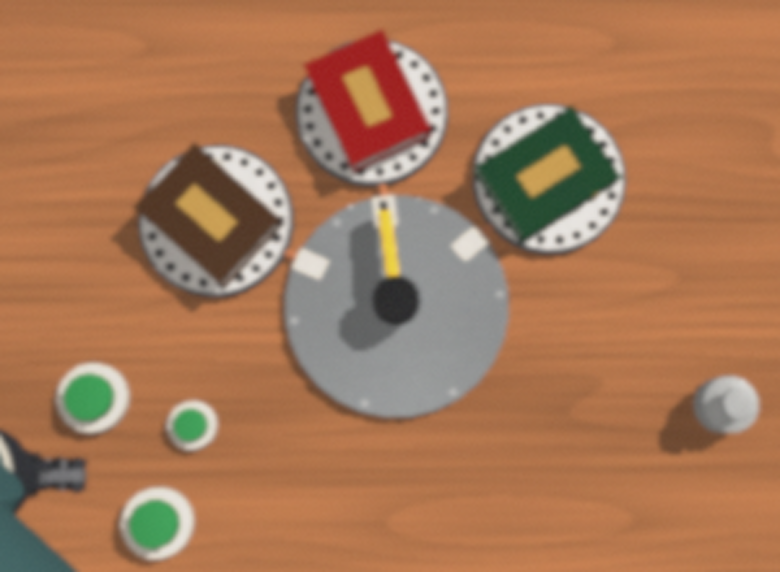

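The arm's tip is on the middle (red book) port, at crop (384,208). The books and the weight have not moved, the button is back up and the gripper is clear. I'll hand it in.

```bash
python3 -c "
from workcell import robot
robot.close_job()"
```

```text
the job is handed in; nothing more can be done
```

I pushed the yellow selector arm anticlockwise with the shut fingertips until its tip was over the middle port, the one for the red book's pad. Only then did I press the smallest green button. The job is handed in; the clock read about 16 s of the 56 s allowed.

- **Selector:** the top camera put the arm at 0.114–0.126 rad against the port's 0.116, about 1 mm or less at the tip. The scene camera disagreed, reading 0.136–0.163. I trusted the top view because the scene camera sees the arm at a slant. The final picture also shows the tip on the white mark.
- **Button:** the force rose to about 4 N along the spring, then jumped to 27 N when it hit its stop. After release, its image position and size matched the start in both cameras.
- **Books and weight:** the red book is within 0.1 pixel of its starting position in the top view. I checked the other two books and the weight only by eye in the final picture, and they had not moved.
- **Robot:** it finished about 0.2 m above the table, touching nothing.

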